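Close, pin and squeeze the carver's clamshell jig

TASK

Shut the clamshell jig around the stone by swinging its hinged half all the way against the fixed half, then take the plain locking pin from the wooden stand and push it all the way down through the aligned holes at the jig's free end. Let go of the pin, grip across both halves so the fingers squeeze them firmly together, and finish holding that squeeze; do not let go. The stone stays in the jig, and the grinding points and other things lying about stay where they are.

Things in the scene. Friction and masses are not known exactly. Their poses are not given: they have to be found in the camera images.
- jig: Steel base plate bolted to the bench, 220 x 110 x 12 mm. Origin on the bench, mid-jaws, on the parting line; z up. x runs along the jaws from the hinge end (hinge axis at x = -75 mm, y = 0, post 58 mm high) to the free end (lug holes at x = +80 mm, y = 0; plate ends at +115). Fixed half on the -y side; hinged half on the +y side, swinging out to +y. A rubber rest (top z = 28 mm) carries the stone.
- fixed_half: Fixed aluminium half, does not move; its frame is that of the jig. Jaw from x = -60 to +60 mm, y = -26 (flat outer face) to 0, z = 13 to 54 mm, hollowed inside for the stone. At its free end a lug block, x = 60 to 100, y = -16 to 16, z = 12 to 41 mm, with a vertical hole.
- swing_half: Hinged half, mirrors the fixed one. Origin on the hinge axis at bench level; x from the hinge along its parting face, y to its outer side. Jaw x = 15 to 135 mm, y = 0 to 26 (flat outer face), z = 13 to 54; at the free end a tongue (x = 135 to 175, y = -16 to 16, z = 42 to 54) with a vertical hole. Shut, its yaw equals the jig's (hard stop, holes in line); at the start it is 0.5 to 1 rad more.
- lower_hole (a point): Centre of the mouth of the hole in the fixed lug, 41 mm above the bench; vertical, 12.5 mm wide with a 1.5 mm chamfer, 29 mm deep, down to the base plate.
- upper_hole (a point): Centre of the mouth of the hole in the tongue of the hinged half, 54 mm above the bench; 12.5 mm wide with a 1.5 mm chamfer, right through the 12 mm tongue. Straight above lower_hole when shut.
- push_face (a point): Point on the flat outer face of the hinged half, 125 mm from the hinge axis along the half, 34 mm above the bench; a good place to push it shut. Outward is +y of swing_half. The hinge is stiff (0.08 N m of friction): the half stays where it is left, and about 1 N here moves it. Shut, both halves together are 52 mm wide, tops level.
- pin: Steel locking pin in one of the stand's holes: plain 10 mm shaft 38 mm long, tapered foot, and a plain flat-topped cylindrical head 16 mm wide, 24 mm high to hold it by. Origin at the bottom of the foot, z up: head from z = 38 to 62 mm. In the stand its head rests on the stand's top. Home in the jig, its head rests on the tongue and its foot is 16 mm above the bench. 50 g +- 30 %.
- stand: Fixed wooden block, 210 (x) x 56 (y) x 45 mm high, origin at the centre of its underside. Four holes in its top along x at -75, -25, +25 and +75 mm hold, in any order, the pin and three grinding points.
- ball_point: Grinding point, same shaft as the pin, with a 22 mm stone ball on a thin neck. Stays in the stand. Origin at the foot.
- cone_point: Grinding point with an upright pointed stone cone, 22 mm wide at its foot. Stays in the stand. Origin at the foot.
- disc_point: Grinding point with a flat stone disc 34 mm wide, 6 mm thick, on a thin neck. Stays in the stand. Origin at the foot.
- stone: Pale jade blank, a loose rounded block 50 x 21 x 23 mm high lying along the jig's x on the rubber rest, its top 51 mm above the bench; origin at the centre of its underside. The shut halves enclose it with 3 mm to spare each side.
- bowl: White bowl, 120 mm wide, 55 mm high; bystander. Origin at the centre of its underside.
- wrench: Small steel wrench, 140 mm long, lying flat; bystander.
- brush: Brush, 170 mm long, lying flat; bystander.
- rough: Lump of rough stone, 70 x 50 x 40 mm; bystander. Origin at the centre of its underside.

How it is judged:
By the outcome, as a careful person would: the job done as asked, in the order asked, and still so for the second after the job is handed in, while the arm keeps its last pose, push and grip.
It also fails if it takes over 58 s, if anything falls off the work surface, if the arm or the gripper's body presses on something with over 40 N, if the wrist force passes 120 N, or if a joint passes its speed limit or range.

ROBOT

A 6-joint arm with a two-finger parallel gripper is mounted at the origin on the work surface. World frame = base frame: x ahead of the robot, y to its left, z up, the work surface at z = 0. Lengths are in m, angles in rad, forces in N, time in s.
With the tool pointing down it reaches from about 0.35 to 0.775 m from the base axis. Payload 7.3 kg.
Tool frame: the origin (TCP) lies at the centre of the arm's flange, where the gripper is bolted on; the fingertips stand 178 mm ahead of it and the grasp point (between the pads) lies 159 mm ahead of it; z points along the fingers, y is the line along which they close (so a half turn about z gives the same grasp; the last joint's range is limited). The gripper opens to 92 mm and grips with 3 to 60 N. Pads are 19 mm wide; open, the fingers measure 130 mm over their backs; the gripper's body (75 mm by 190 mm) begins 47 mm behind the grasp point.
Start: joints at [0.994, 0.342, 1.524, -0, 1.275, -0.146], TCP at [0.219, 0.477, 0.405] pointing down, gripper open.
Joint ranges: [-2.53, 2.53], [-0.77, 2.02], [0.04, 2.7], [-1, 4.14], [0.28, 2.66], [-3.11, 3.11]. Speed limits (rad/s): [2.57, 2.57, 3.14, 3.14, 3.14, 3.14].

INTERFACE

Orientations are given as [roll, pitch, yaw] about the fixed x, y, z axes, in that order (R = Rz(yaw) Ry(pitch) Rx(roll)).
In Python, from cell import robot, order, read_camera gives the robot as it stands (robot), with the cameras as plain functions and the job (order).
- The arm moves only by the shell command python3 drive.py 'ROWS' [OPENING] [FORCE]. ROWS is a JSON list of rows, 1 to 8 of them, each of 6 numbers: dx, dy, dz in m, then a rotation vector rx, ry, rz in rad; each row shifts and turns the commanded pose from where the row before left it, along the tool's axes as they then stand; what a row does not reach is not made up. A row lasts 1/12 s, in which the tool goes at most 0.0417 m and 0.125 rad, less where a joint would pass 70% of its speed; a pose out of reach is approached as far as the arm can. OPENING is the finger opening in m, set as the command begins (- or left out keeps the last). The fingers move at their own pace and stop on an object; FORCE is the grip in N (left out, the last holds). Time passes only in rows, so rows that do not move let the fingers close. It prints the time, the measured TCP pose, the force, the opening and the grip force at its end.
- robot.observe(): the state, without advancing time (a new reading comes with each control period).
- read_camera(name): name is "scene" or "top"; returns a dict with "image" (420x560x3 uint8, red, green, blue), "fx", "fy", "cx", "cy" (pixels), "pose" (4x4, takes a point from camera to world coordinates). Camera axes: x right, y down, z forward; pixel columns grow to the right and rows downward; lengths in m; the calibration is good to about 2 mm. A picture is of the moment at which its call begins. There is no depth.
- order.hand_in(): hands the job in; it is judged then, once.
The state is a dict: "time": time; "qpos": joint angles; "qvel": joint speeds; "joint_efforts": joint torques, N m; "tool_pos": TCP position; "tool_rot": TCP orientation; "contact_force": force on the tool from outside, world axes, zero at the start; "torque": the same for the moment, N m; "opening": finger opening in m; "grip_force": force on a finger pad.
Only numpy, scipy, OpenCV 4.12 (cv2) and the standard library are available. Lean on these libraries where they do the work, as an engineer would, in place of code of your own. Each camera call takes 0.05 s, during which the arm holds its last target. There are 200 camera calls.

## Working session

There is one attempt and no reset: what is moved stays moved. The work goes in short steps, Python scripts to look and compute and a shell command to move; the robot and the scene stay as the last step left them, time stands still between calls to the robot, and variables do not carry over. Pictures are saved under pics/ and viewed, at most 10 in all, crops included, and the job is handed in when it is done.

```bash
ls; mkdir -p pics; python3 - <<'E'
from cell import robot, order, read_camera
import cv2,numpy as np
for n in("scene","top"):
    c=read_camera(n); cv2.imwrite(f"pics/{n}0.png",c["image"][:,:,::-1]); print(n,c["fx"],c["fy"],c["cx"],c["cy"],np.round(c["pose"],3).tolist())
print(robot.observe())
E
```

```text
cell.py
drive.py
pics
scene 384.8621333682605 384.8621333682605 286.53748844037347 210.5628692850345 [[0.87, 0.326, -0.37, 0.893], [0.493, -0.564, 0.662, -0.615], [0.007, -0.759, -0.651, 0.703], [0.0, 0.0, 0.0, 1.0]]
top 476.18030074677745 476.18030074677745 284.2973107789619 215.78065800331967 [[0.007, -0.996, 0.085, 0.406], [-1.0, -0.007, 0.004, 0.033], [-0.003, -0.085, -0.996, 1.542], [0.0, 0.0, 0.0, 1.0]]
{'time': 0.1, 'qpos': array([ 9.93987418e-01,  3.42628904e-01,  1.52490914e+00, -1.40399628e-05,
        1.27539409e+00, -1.46018736e-01]), 'qvel': array([ 4.42392971e-04,  1.04611238e-03, -2.51469442e-03, -8.94653544e-05,
       -2.83638241e-04, -9.92354922e-04]), 'joint_efforts': array([ 1.69621737e-03, -4.32005346e+01, -2.44694906e+01,  7.17527303e-02,
        5.26627048e-02, -6.13533484e-05]), 'tool_pos': array([0.21915833, 0.47693644, 0.40413114]), 'tool_rot': array([-3.14026547e+00, -1.81611868e-04,  2.71080646e+00]), 'contact_force': array([ 0.0476411 , -0.02800522,  0.41459708]), 'torque': array([0.00429036, 0.0111889 , 0.0360321 ]), 'grip_force': 0.0, 'opening': 0.0918573843486071}
```

View pics/scene0.png

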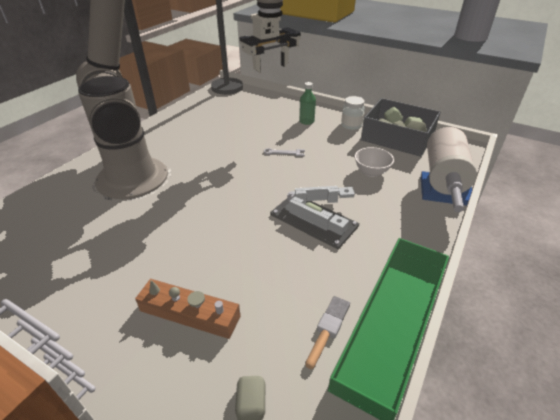

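View pics/top0.png

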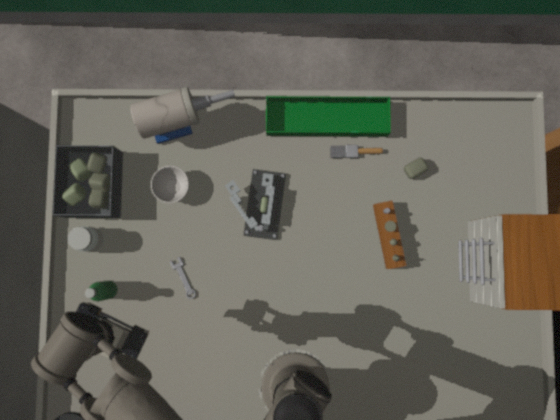

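The scene view shows the open jig near (315,215) and the stand at (188,305), holding cone (153,287), ball (174,294), disc (196,298) and pin (218,307). In the top view the jig is near (265,205), with the hinged half from about (258,225) to (232,187), and the pin is at (387,211). I'll zoom in on both.

```bash
python3 - <<'E'
import cv2,numpy as np
t=cv2.imread("pics/top0.png");s=cv2.imread("pics/scene0.png")
def crop(im,x,y,w,h,f): return cv2.resize(im[y:y+h,x:x+w],None,fx=f,fy=f,interpolation=cv2.INTER_CUBIC)
a=crop(t,220,160,80,90,6); b=crop(t,366,195,45,80,6)
im=np.zeros((540,760,3),np.uint8); im[:540,:480]=a; im[:480,485:755]=b
cv2.imwrite("pics/ctop.png",im)
a=crop(s,265,175,100,75,5); b=crop(s,130,270,120,68,5)
im=np.zeros((375+340,600,3),np.uint8)
im=np.zeros((600,800,3),np.uint8)
a=crop(s,265,178,100,68,5);b=crop(s,130,275,115,60,4)
im[:340,:500]=a; im[345:585,:460]=b
cv2.imwrite("pics/cscene.png",im)
E
```

```text
(no output)
```

View pics/ctop.png

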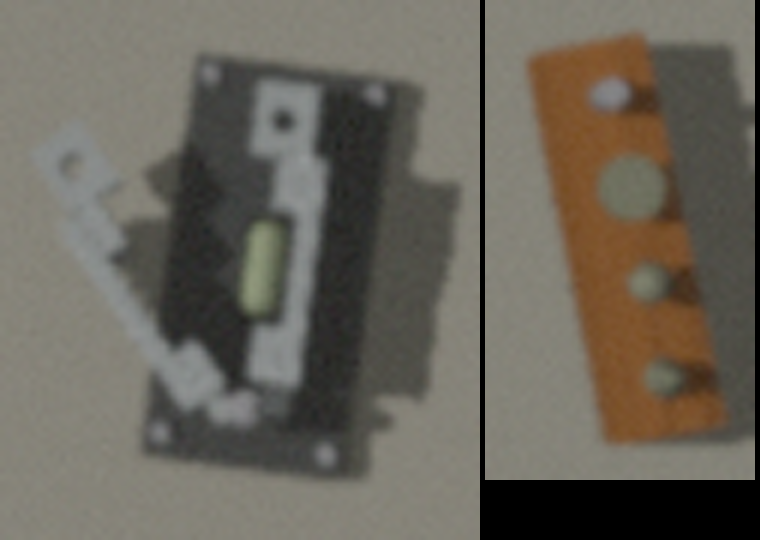

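View pics/cscene.png

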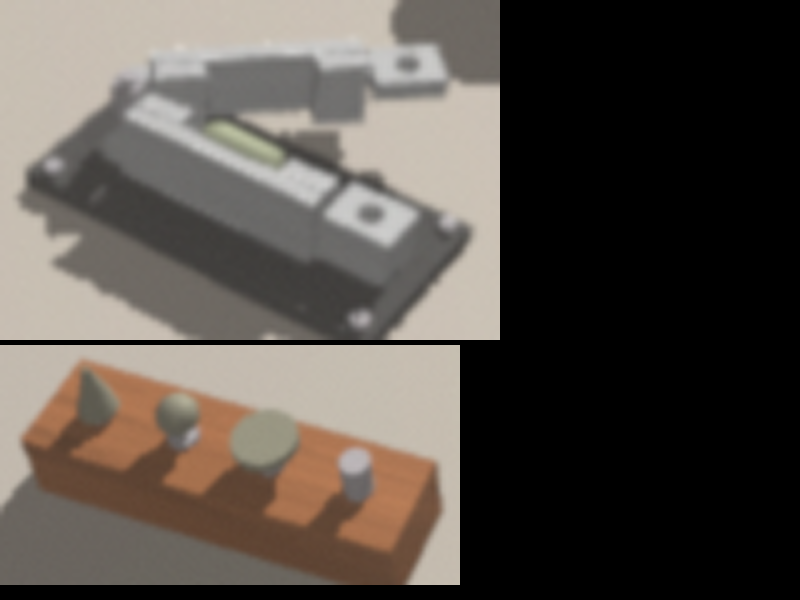

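The crops make the features clear. In the top view the lower hole is at about (267.1,179.6), the upper hole at (231.7,187.4), and the base-plate bolts show at the four corners. In the scene view the lower hole is at (338.8,220.4), the upper hole at (346,190.6), and the pin's top at (218.4,303.6). Next I refine these points and triangulate them.

```bash
cat > h.py <<'E'
import numpy as np,cv2
from cell import robot, order, read_camera
from scipy.optimize import least_squares
def ray(c,u,v):
    d=c["pose"][:3,:3]@np.array([(u-c["cx"])/c["fx"],(v-c["cy"])/c["fy"],1]);return c["pose"][:3,3],d/np.linalg.norm(d)
def onz(c,uv,z):
    o,d=ray(c,*uv);return o+d*(z-o[2])/d[2]
def tri(c1,p1,c2,p2):
    o1,d1=ray(c1,*p1);o2,d2=ray(c2,*p2)
    s=np.linalg.lstsq(np.c_[d1,-d2],o2-o1,rcond=None)[0];a=o1+d1*s[0];b=o2+d2*s[1]
    return (a+b)/2,np.linalg.norm(a-b)
def blob(img,x,y,r,sign,win=None):
    """weighted centroid of the dark (-1)/bright(+1) spot near x,y"""
    g=cv2.cvtColor(img,cv2.COLOR_RGB2GRAY).astype(float)
    for _ in range(5):
        yy,xx=np.mgrid[:g.shape[0],:g.shape[1]];m=(xx-x)**2+(yy-y)**2<=r*r
        w=np.where(m,sign*g,-1e9);ref=np.percentile(w[m],45);w=np.clip(w-ref,0,None)*m
        x,y=(w*xx).sum()/w.sum(),(w*yy).sum()/w.sum()
    return x,y
E
python3 - <<'E'
from h import *
s=read_camera("scene");t=read_camera("top");np.set_printoptions(precision=4,suppress=True)
f=lambda u,v:(220+(u+.5)/6-.5,160+(v+.5)/6-.5)
lt=blob(t["image"],*f(285,120),3.2,-1);ls=blob(s["image"],338.8,220.4,3.6,-1)
ut=blob(t["image"],*f(73,167),3.2,-1);us=blob(s["image"],346,190.6,3.4,-1)
print(lt,ls,ut,us)
print("lower",tri(t,lt,s,ls),onz(t,lt,.041));print("upper",tri(t,ut,s,us),onz(t,ut,.054))
B=[blob(t["image"],*f(*p),2.6,1) for p in[(210,72),(376,94),(326,455),(160,432)]]
P=np.array([onz(t,b,.014) for b in B]);print("bolts",P)
x=(P[0]+P[1]-P[2]-P[3]);y=(P[0]+P[3]-P[1]-P[2])
print("yaw",np.arctan2(x[1],x[0]),np.arctan2(-y[0],y[1]),"centre",P.mean(0))
# bolts in scene: crop x5 at 265,178
fs=lambda u,v:(265+(u+.5)/5-.5,178+(v+.5)/5-.5)
for p,q in[((52,165),3),((361,319),2),((447,224),1)]:
    print("bolt tri",q,tri(t,B[q],s,blob(s["image"],*fs(*p),2.6,1)))
# pin: non-orange, bright, within stand
for c,(x0,y0,x1,y1),n in((t,(380,204,394,217),"t"),(s,(210,298,226,315),"s")):
    h=cv2.cvtColor(c["image"],cv2.COLOR_RGB2HSV)[y0:y1,x0:x1]
    m=(h[...,1]<90)&(h[...,2]>70)
    print(n);print("\n".join("".join("#" if v else "." for v in r) for r in m));print(cv2.cvtColor(c["image"],cv2.COLOR_RGB2GRAY)[y0:y1,x0:x1])
# stand
for c,n in((t,"t"),):
    h=cv2.cvtColor(c["image"],cv2.COLOR_RGB2HSV);m=((h[...,0]<16)&(h[...,1]>120)).astype(np.uint8);m[:195]=0;m[275:]=0;m[:,:366]=0;m[:,412:]=0
    cs=max(cv2.findContours(m,0,2)[0],key=cv2.contourArea);b=cv2.boxPoints(cv2.minAreaRect(cs))
    Q=np.array([onz(c,p,.045) for p in b]);print(Q,Q.mean(0))
E
```

```text
(np.float64(266.7759924385633), np.float64(179.6726134215501)) (np.float64(338.7336186146028), np.float64(220.36413479539985)) (np.float64(230.99444444444444), np.float64(186.82777777777778)) (np.float64(346.1238069266431), np.float64(190.24161439869104))
lower (array([0.6505, 0.095 , 0.0379]), np.float64(1.0899556523880551e-05)) [0.65   0.0949 0.041 ]
upper (array([0.6238, 0.2068, 0.0512]), np.float64(0.0023058256600926447)) [0.6244 0.207  0.054 ]
bolts [[0.6805 0.1376 0.014 ]
 [0.6705 0.0457 0.014 ]
 [0.4741 0.0714 0.014 ]
 [0.4856 0.1612 0.014 ]]
yaw -0.1253452716893827 -0.11751883516991173 centre [0.5777 0.104  0.014 ]
bolt tri 3 (array([ 0.4627,  0.1469, -0.0401]), np.float64(0.063500262838667))
bolt tri 2 (array([ 0.5587,  0.1056, -0.086 ]), np.float64(0.17223684570400474))
bolt tri 1 (array([0.681 , 0.0551, 0.0904]), np.float64(0.050742575016402246))
t
..............
..............
..............
..............
.....#####....
....#######...
...########...
...########...
....######....
.....###......
..............
..............
..............
[[ 94  95  92  94  93  97  92  94
[... 1600 characters left out ...]
166 150 127 117 128 131 133]
 [133 132 132 132 128 118 125 133 136 127 118 108 113 129 130 130]
 [135 134 134 133 128 113 107 109 108 106 103 102 112 130 133 132]
 [134 135 135 135 130 116 106 105 105 104 102 103 111 129 134 134]
 [130 131 134 134 130 114 103 103 104 103 104 101 112 129 134 134]
 [127 129 127 125 118 101  99 101 103 104 102 102 112 127 133 132]
 [128 125 115 100  93  86  91  99 104 104 102 103 115 127 134 136]
 [126 116  97  83  81  82  84  94  97 101 100 108 124 131 135 137]
 [119  98  82  79  77  79  77  82  86  88  96 119 130 133 134 135]]
[[ 0.5722 -0.2406  0.045 ]
 [ 0.5857 -0.3014  0.045 ]
 [ 0.3823 -0.3422  0.045 ]
 [ 0.3691 -0.2821  0.045 ]] [ 0.4774 -0.2916  0.045 ]
```

```bash
python3 - <<'E'
from h import *
s=read_camera("scene");t=read_camera("top");np.set_printoptions(precision=4,suppress=True)
f=lambda u,v:(220+(u+.5)/6-.5,160+(v+.5)/6-.5);fs=lambda u,v:(265+(u+.5)/5-.5,178+(v+.5)/5-.5)
for a,b in[((326,455),(52,165)),((376,94),(361,319)),((210,72),(447,224))]:
    print("bolt",*tri(t,blob(t["image"],*f(*a),2.6,1),s,blob(s["image"],*fs(*b),2.6,1)))
print("pin top",*tri(t,(386.8,210.0),s,(218.3,303.3)),onz(t,(386.8,210),.069),onz(s,(218.3,303.3),.069))
print("upper eye",*tri(t,f(73,167),s,fs(407,65)))
# stand top corners in scene crop(x4 at 130,275; offset 345): far-right, near-right
g=lambda u,v:(130+(u+.5)/4-.5,275+(v-345+.5)/4-.5); k=lambda u,v:(366+(u-485+.5)/6-.5,195+(v+.5)/6-.5)
for n,a,b in(("free+y",(530,60),(437,461)),("free-y",(645,38),(402,550)),("back+y",(607,440),(83,360)),("back-y",(727,427),(23,440))):print(n,*tri(t,k(*a),s,g(*b)),onz(t,k(*a),.045))
E
```

```text
bolt [0.4734 0.0709 0.0154] 0.0018958313157943676
bolt [0.6703 0.0456 0.0142] 0.0012087183886195182
bolt [0.6814 0.1386 0.0277] 0.004834137915755957
pin top [ 0.553  -0.2807  0.0666] 3.0480680441592462e-06 [ 0.5527 -0.2801  0.069 ] [ 0.5543 -0.2819  0.069 ]
upper eye [0.623  0.2049 0.0508] 4.358269838078974e-05
free+y [ 0.5734 -0.2437  0.035 ] 0.0006907621999827952 [ 0.572  -0.2421  0.045 ]
free-y [ 0.588  -0.3009  0.0408] 0.008900401711598277 [ 0.5841 -0.3028  0.045 ]
back+y [ 0.3708 -0.2846  0.0375] 0.006824758757398434 [ 0.3733 -0.2804  0.045 ]
back-y [ 0.381  -0.3434  0.0403] 0.001919024350233021 [ 0.3804 -0.3429  0.045 ]
```

Measurements agree with the text. The lower hole is at (0.651, 0.095), jig yaw is about -0.122, the half is open about 0.75 rad, and the pin is at about (0.552, -0.279). I turn the tool square to the jig, close the fingers, then move to a standoff outside the push face.

```bash
cat > go.py <<'E'
import sys,numpy as np
from cell import robot, order, read_camera
from scipy.spatial.transform import Rotation as Ro
o=robot.observe();R=Ro.from_euler("xyz",o["tool_rot"])
tgt=np.array([float(v) for v in sys.argv[1:4]])
print("tool delta",np.round(R.inv().apply(tgt-o["tool_pos"]),4),"pos",np.round(o["tool_pos"],4))
if len(sys.argv)>4:
    T=Ro.from_euler("xyz",[np.pi,0,float(sys.argv[4])]);print("rotvec",np.round((R.inv()*T).as_rotvec(),4))
print("F",np.round(o["contact_force"],1),"open",round(o["opening"],4),"grip",o["grip_force"],"t",o["time"])
E
python3 drive.py '[[0,0,0.02,0,0,-0.103],[0,0,0.02,0,0,-0.103],[0,0,0.02,0,0,-0.103],[0,0,0,0,0,0]]' 0 30
python3 go.py 0.562 0.237 0.33 3.0195
```

```text
time: 0.63
tool_pos: [0.2187, 0.4761, 0.3412]
tool_rot: [-3.135, -0.003, 3.023]
contact_force: [-1.8, -1.4, -0.4]
opening: 0.0693
grip_force: 0.0
tool delta [-0.3691 -0.1969  0.0113] pos [0.2187 0.4761 0.3412]
rotvec [-0.0064 -0.003   0.0039]
F [-1.8 -1.4 -0.4] open 0.0693 grip 0.0 t 0.6333
```

```bash
python3 drive.py '[[-0.027,-0.014,0,0,0,0],[-0.027,-0.014,0,0,0,0],[-0.027,-0.014,0,0,0,0],[-0.027,-0.014,0,0,0,0],[-0.027,-0.014,0,0,0,0],[-0.027,-0.014,0,0,0,0],[-0.027,-0.014,0,0,0,0]]' >/dev/null
python3 drive.py '[[-0.027,-0.014,0,0,0,0],[-0.027,-0.014,0,0,0,0],[-0.027,-0.014,0,0,0,0],[-0.027,-0.014,0,0,0,0],[-0.027,-0.014,0,0,0,0],[-0.027,-0.014,0,0,0,0],[0,0,0,0,0,0],[0,0,0,0,0,0]]' 
python3 go.py 0.562 0.237 0.21 3.0195
```

```text
time: 1.88
tool_pos: [0.5466, 0.2527, 0.3453]
tool_rot: [3.141, 0.001, 3.014]
contact_force: [0.7, 0.1, 0.4]
opening: 0.0003
grip_force: 0.0
tool delta [-0.0172 -0.0137  0.1353] pos [0.5466 0.2527 0.3453]
rotvec [ 0.0005  0.0005 -0.005 ]
F [0.7 0.1 0.4] open 0.0003 grip 0.0 t 1.8833
```

```bash
python3 drive.py '[[-0.004,-0.003,0.03,0,0,0],[-0.004,-0.003,0.03,0,0,0],[-0.004,-0.003,0.03,0,0,0],[-0.005,-0.004,0.025,0,0,-0.005],[0,0,0.02,0,0,0],[0,0,0,0,0,0],[0,0,0,0,0,0]]' 
python3 go.py 0.606 0.190 0.21 3.0195
```

```text
time: 2.47
tool_pos: [0.56, 0.2396, 0.2097]
tool_rot: [-3.141, -0.002, 3.024]
contact_force: [-0.1, -0.2, 0.5]
opening: 0.0006
grip_force: 0.0
tool delta [-0.0515 -0.0439 -0.0004] pos [0.56   0.2396 0.2097]
rotvec [-0.0004 -0.0019  0.005 ]
F [-0.1 -0.2  0.5] open 0.0006 grip 0.0 t 2.4667
```

```bash
python3 - <<'E'
from h import *
a=read_camera("scene")["image"][150:250,250:390];b=read_camera("top")["image"][150:250,200:300]
a=cv2.resize(a,None,fx=4,fy=4)[:400,:560];b=cv2.resize(b,(240,240))
im=np.zeros((400,800,3),np.uint8);im[:,:560]=a;im[:240,560:]=b;cv2.imwrite("pics/p1.png",im[:,:,::-1])
E
```

```text
(no output)
```

View pics/p1.png

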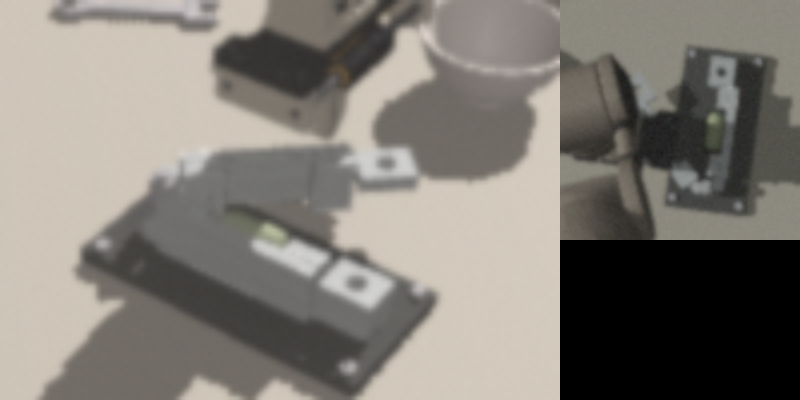

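The fingers are down behind the hinged half, whose tongue is at crop (385,160). They are clear of the bowl, so I push, watching the force.

```bash
python3 drive.py '[[-0.0086,-0.0073,0,0,0,0],[-0.0086,-0.0073,0,0,0,0],[-0.0086,-0.0073,0,0,0,0],[-0.0086,-0.0073,0,0,0,0],[-0.0086,-0.0073,0,0,0,0],[-0.0086,-0.0073,0,0,0,0],[0,0,0,0,0,0],[0,0,0,0,0,0]]' 
python3 go.py 0.6263 0.143 0.21 3.0195
```

```text
time: 3.23
tool_pos: [0.6075, 0.1883, 0.2095]
tool_rot: [3.142, 0.0, 3.023]
contact_force: [0.3, 0.6, 0.1]
opening: 0.0004
grip_force: 0.0
tool delta [-0.024  -0.0428 -0.0005] pos [0.6075 0.1883 0.2095]
rotvec [0.     0.     0.0036]
F [0.3 0.6 0.1] open 0.0004 grip 0.0 t 3.2333
```

```bash
python3 drive.py '[[-0.005,-0.008,0,0,0,0],[-0.005,-0.008,0,0,0,0],[-0.005,-0.008,0,0,0,0],[-0.005,-0.008,0,0,0,0],[-0.004,-0.006,0,0,0,0],[0,0,0,0,0,0],[0,0,0,0,0,0]]' 
python3 go.py 0.6263 0.143 0.21 3.0195
```

```text
time: 3.82
tool_pos: [0.6267, 0.148, 0.2098]
tool_rot: [3.142, 0.0, 3.024]
contact_force: [0.8, 0.3, 1.3]
opening: 0.0006
grip_force: 0.0
tool delta [-0.0002 -0.0051 -0.0002] pos [0.6267 0.148  0.2098]
rotvec [0.0001 0.0004 0.0042]
F [0.8 0.3 1.3] open 0.0006 grip 0.0 t 3.8167
```

```bash
for i in 1 2 3; do python3 drive.py '[[0,-0.002,0,0,0,0],[0,-0.001,0,0,0,0],[0,0,0,0,0,0]]' | egrep 'pos|force: \['; done
```

```text
tool_pos: [0.6259, 0.1459, 0.2098]
contact_force: [0.2, 0.2, 0.0]
tool_pos: [0.6257, 0.1427, 0.2098]
contact_force: [-0.3, 0.9, -0.1]
tool_pos: [0.6254, 0.1399, 0.2098]
contact_force: [1.8, 1.8, -0.6]
```

```bash
for i in 1 2 3 4; do python3 drive.py '[[0,-0.001,0,0,0,0],[0,0,0,0,0,0]]' | egrep 'pos|force: \['; done
```

```text
tool_pos: [0.6253, 0.1396, 0.2099]
contact_force: [1.1, 5.8, -0.7]
tool_pos: [0.6252, 0.1393, 0.2099]
contact_force: [2.7, 10.1, -1.6]
tool_pos: [0.6251, 0.1391, 0.21]
contact_force: [3.2, 13.3, -1.1]
tool_pos: [0.625, 0.1388, 0.21]
contact_force: [2.5, 17.4, -2.7]
```

The half is at its hard stop: the force rises 4 N per mm with almost no motion. I back off, rise and check.

```bash
python3 drive.py '[[0,0.01,0,0,0,0],[0,0.02,-0.01,0,0,0],[0,0.01,-0.035,0,0,0],[0,0,-0.04,0,0,0],[0,-0.03,-0.02,0,0,0],[0,-0.03,-0.01,0,0,0],[0,-0.035,0,0,0,0],[0,-0.035,0,0,0,0]]' 0.05 30
python3 drive.py '[[0,-0.035,0,0,0,0],[0,-0.035,0,0,0,0],[0,-0.035,0,0,0,0],[0,-0.035,0,0,0,0],[0,-0.035,0,0,0,0],[0,-0.035,0,0,0,0],[0,0,0,0,0,0],[0,0,0,0,0,0]]'
python3 go.py 0.552 -0.279 0.26 2.95
python3 - <<'E'
from h import *
a=read_camera("scene")["image"][165:245,260:370];b=read_camera("top")["image"][155:255,210:310]
a=cv2.resize(a,None,fx=4,fy=4);b=cv2.resize(b,(340,340))
im=np.zeros((340,790,3),np.uint8);im[:320,:440]=a;im[:340,445:785]=b;cv2.imwrite("pics/p2.png",im[:,:,::-1])
E
```

```text
time: 5.9
tool_pos: [0.6139, 0.0454, 0.3259]
tool_rot: [-3.141, 0.002, 3.026]
contact_force: [0.8, -0.5, -1.0]
opening: 0.0479
grip_force: 0.0
time: 6.57
tool_pos: [0.5893, -0.1642, 0.3245]
tool_rot: [-3.141, -0.001, 3.021]
contact_force: [-0.8, 0.5, -0.2]
opening: 0.0501
grip_force: 0.0
tool delta [ 0.0232 -0.1185  0.0645] pos [ 0.5893 -0.1642  0.3245]
rotvec [-0.0002 -0.0009  0.0711]
F [-0.8  0.5 -0.2] open 0.0501 grip 0.0 t 6.5667
```

View pics/p2.png

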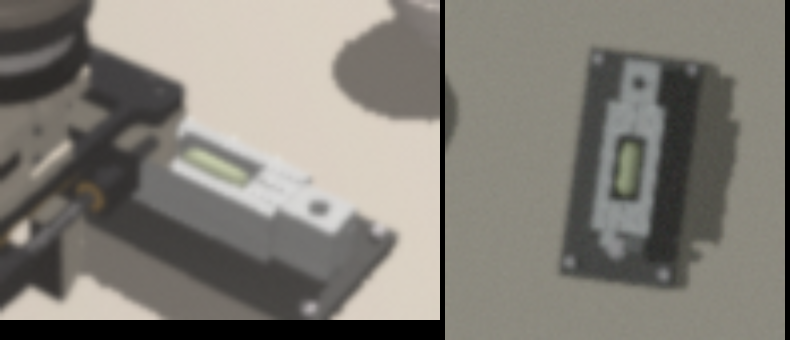

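The jig is shut. The tongue's hole is at crop (638,83) in the top view and (319,207) in the scene view, and the stone is still inside. I keep this yaw and go over the pin.

```bash
python3 - <<'E'
from h import *
s=read_camera("scene");t=read_camera("top")
a=blob(t["image"],266.7,179.3,3,-1);b=blob(s["image"],339.6,216.6,3.4,-1)
print(a,b,tri(t,a,s,b),onz(t,a,.054),onz(s,b,.054))
E
python3 drive.py '[[0.004,-0.02,0,0,0,0],[0.004,-0.02,0,0,0,0],[0.004,-0.02,0,0,0,0],[0.004,-0.02,0.01,0,0,0],[0.004,-0.02,0.015,0,0,0],[0.003,-0.0185,0.02,0,0,0],[0,0,0.02,0,0,0],[0,0,0,0,0,0]]'
python3 go.py 0.552 -0.279 0.226 3.0195
```

```text
(np.float64(266.6131597975416), np.float64(179.04772234273318)) (np.float64(339.24957815615886), np.float64(216.6073017333947)) (array([0.65052667, 0.09502601, 0.05081694]), np.float64(0.00019552257416544338)) [0.64991699 0.09484897 0.054     ] [0.65178966 0.09162174 0.054     ]
time: 7.43
tool_pos: [0.5523, -0.2762, 0.2558]
tool_rot: [3.138, -0.006, 3.025]
contact_force: [-0.2, 0.2, 0.2]
opening: 0.0499
grip_force: 0.0
tool delta [-0.0002 -0.0029  0.0298] pos [ 0.5523 -0.2762  0.2558]
rotvec [ 0.0034 -0.0065  0.0054]
F [-0.2  0.2  0.2] open 0.0499 grip 0.0 t 7.4333
```

```bash
python3 drive.py '[[0,-0.003,0.01,0,0,0],[0,0,0.01,0,0,0],[0,0,0.01,0,0,0],[0,0,0,0,0,0],[0,0,0,0,0,0]]'; python3 drive.py '[[0,0,0,0,0,0],[0,0,0,0,0,0],[0,0,0,0,0,0],[0,0,0,0,0,0],[0,0,0,0,0,0],[0,0,0,0,0,0]]' 0 30
```

```text
time: 7.85
tool_pos: [0.553, -0.2795, 0.2294]
tool_rot: [3.141, -0.001, 3.026]
contact_force: [0.3, 0.0, 0.6]
opening: 0.0501
grip_force: 0.0
time: 8.35
tool_pos: [0.5529, -0.2802, 0.2299]
tool_rot: [-3.141, 0.0, 3.025]
contact_force: [0.3, -0.1, 0.5]
opening: 0.015
grip_force: 30.1
```

Gripped at a 15 mm opening with 30 N. I lift and carry it to above the hole.

```bash
python3 drive.py '[[0,0,-0.015,0,0,0],[0,0,-0.02,0,0,0],[0,0,-0.03,0,0,0],[0,0,-0.03,0,0,0],[0,0.02,0,0,0,0],[0,0.03,0,0,0,0],[0,0.03,0,0,0,0]]' ;  python3 drive.py '[[-0.012,0.03,0,0,0,0],[-0.012,0.03,0,0,0,0],[-0.012,0.03,0,0,0,0],[-0.012,0.03,0,0,0,0],[-0.012,0.03,0,0,0,0],[0,0.02,0,0,0,0],[0,0,0,0,0,0],[0,0,0,0,0,0]]'
python3 go.py 0.6505 0.095 0.295 3.0195
```

```text
time: 8.93
tool_pos: [0.562, -0.2005, 0.3253]
tool_rot: [-3.141, 0.001, 3.023]
contact_force: [0.6, 0.0, -0.8]
opening: 0.015
grip_force: 30.0
time: 9.6
tool_pos: [0.6416, -0.0377, 0.3244]
tool_rot: [-3.141, -0.001, 3.027]
contact_force: [-1.1, -0.3, 0.1]
opening: 0.0149
grip_force: 30.0
tool delta [0.0063 0.1329 0.0294] pos [ 0.6416 -0.0377  0.3244]
rotvec [-0.0002 -0.0006  0.0077]
F [-1.1 -0.3  0.1] open 0.0149 grip 29.9998676776886 t 9.6
```

```bash
python3 drive.py '[[0.001,0.022,0,0,0,0],[0.001,0.022,0,0,0,0],[0.001,0.022,0,0,0,0],[0.001,0.022,0,0,0,0],[0.001,0.022,0.01,0,0,0],[0.001,0.022,0.01,0,0,0.006],[0,0,0.009,0,0,0],[0,0,0,0,0,0]]' ; python3 drive.py '[[0,0,0,0,0,0],[0,0,0,0,0,0]]'>/dev/null
python3 go.py 0.6505 0.095 0.295 3.0195
python3 - <<'E'
from h import *
a=read_camera("scene")["image"][165:245,290:390]
cv2.imwrite("pics/p3.png",cv2.resize(a,None,fx=7,fy=7,interpolation=cv2.INTER_CUBIC)[:,:,::-1])
E
```

```text
time: 10.27
tool_pos: [0.6505, 0.0925, 0.2935]
tool_rot: [-3.141, -0.004, 3.019]
contact_force: [0.6, -0.3, -0.7]
opening: 0.0152
grip_force: 30.0
tool delta [0.0012 0.0036 0.0013] pos [0.6513 0.0912 0.2963]
rotvec [-0.0003  0.0007 -0.0025]
F [1.  0.4 1. ] open 0.015 grip 29.99980866909027 t 10.4333
```

View pics/p3.png

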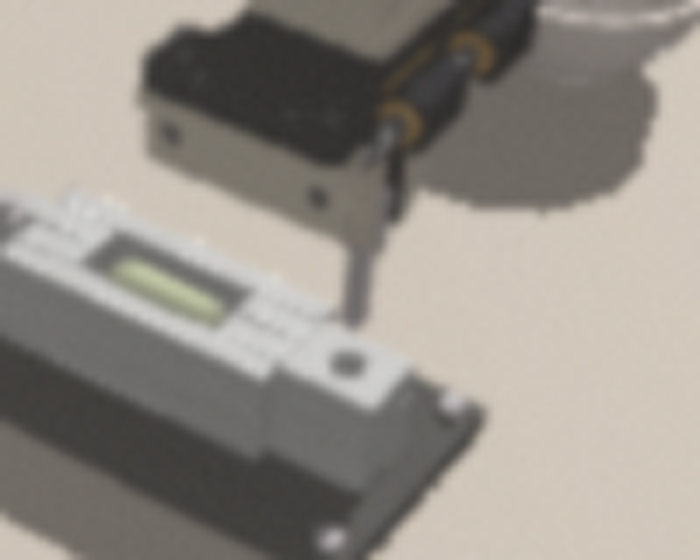

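The scene crop shows the pin hanging straight, its shaft at crop x 346–368 with the foot near (355,318), and the hole at (347,362). I'll measure the offset at sub-pixel level.

```bash
python3 - <<'E'
from h import *
np.set_printoptions(linewidth=180,precision=4,suppress=True)
s=read_camera("scene");o=robot.observe();g=cv2.cvtColor(s["image"],cv2.COLOR_RGB2GRAY).astype(int)
print("cols 335..348, rows 196..222");
for r in range(196,222):print(r,g[r,335:349])
hb=blob(s["image"],339.25,216.6,3.4,-1);print("hole px",hb)
zf=o["tool_pos"][2]-.2299+.007
for uv in((340.2,210),(340.2,211),(339.7,210),(340.2,209)):print(uv,zf,onz(s,uv,zf)-onz(s,hb,.054),onz(s,uv,zf))
print(o["tool_pos"])
E
```

```text
cols 335..348, rows 196..222
196 [117 118 118 116 112 110 113 114 111 106  99 103 141 180]
197 [135 124 120 116 111 113 113 112 111 114 136 157 179 195]
198 [170 152 136 121 112 111 111 110 109 121 160 185 195 199]
199 [193 183 169 144 121 111 106 108 109 124 165 192 199 199]
200 [199 196 192 178 147 115 105 109 115 134 174 194 198 199]
201 [199 198 199 191 161 122 107 110 129 162 188 197 198 198]
202 [198 199 199 192 163 123 107 114 142 182 197 199 199 199]
203 [199 199 199 189 154 117 109 120 154 188 198 199 199 199]
204 [198 199 199 187 144 112 110 125 164 192 199 200 200 200]
205 [199 199 199 186 141 112 109 129 170 194 199 199 200 199]
206 [200 200 199 186 140 112 110 132 180 197 199 200 200 199]
207 [203 201 200 182 134 109 108 134 183 199 200 200 200 201]
208 [205 202 194 171 127 109 112 140 184 199 199 199 200 199]
209 [198 192 171 158 125 109 116 145 186 199 200 199 200 199]
210 [186 172 162 160 132 114 124 159 189 198 199 200 199 200]
211 [192 191 190 185 161 139 151 182 196 198 199 200 200 200]
212 [200 203 203 201 190 179 186 196 198 199 199 199 199 200]
213 [204 205 204 
[... 263 characters left out ...]
 179 203 206 206 205 198 181]
218 [200 199 177 153 141 142 162 193 205 207 206 197 174 147]
219 [175 188 192 190 189 188 194 201 205 205 197 175 139 116]
220 [134 153 173 190 198 202 204 205 204 199 176 140 114 106]
221 [112 118 133 153 174 190 199 203 201 186 150 118 110 109]
hole px (np.float64(339.24676981974795), np.float64(216.6028074653055))
(340.2, 210) 0.07366804036962982 [-0.0007  0.0029  0.0197] [0.6511 0.0946 0.0737]
(340.2, 211) 0.07366804036962982 [ 0.0008 -0.0006  0.0197] [0.6526 0.091  0.0737]
(339.7, 210) 0.07366804036962982 [-0.0018  0.0023  0.0197] [0.65   0.0939 0.0737]
(340.2, 209) 0.07366804036962982 [-0.0023  0.0065  0.0197] [0.6495 0.0981 0.0737]
[0.6513 0.0915 0.2966]
```

In robot coordinates, the push contact, the scene ray and the pin-foot offset all agree within about 1 mm. I lower gently and watch the force.

```bash
python3 drive.py '[[0,0,0.009,0,0,0],[0,0,0.009,0,0,0],[0,0,0,0,0,0],[0,0,0,0,0,0]]' | egrep 'pos|force: \['; for i in 1 2 3 4; do python3 drive.py '[[0,0,0.002,0,0,0],[0,0,0,0,0,0]]' | egrep 'pos|force: \['; done
```

```text
tool_pos: [0.6508, 0.0928, 0.2765]
contact_force: [0.0, 0.1, -0.3]
tool_pos: [0.6511, 0.093, 0.2755]
contact_force: [0.1, -0.1, -0.8]
tool_pos: [0.651, 0.0931, 0.2735]
contact_force: [0.6, 0.4, -1.4]
tool_pos: [0.651, 0.093, 0.2714]
contact_force: [-0.6, -0.5, -0.7]
tool_pos: [0.6509, 0.093, 0.2694]
contact_force: [-1.1, 0.0, -0.9]
```

The foot is 7 mm into the tongue with no resistance, so I continue down.

```bash
for i in 1 2 3 4 5 6 7; do python3 drive.py '[[0,0,0.002,0,0,0],[0,0,0.002,0,0,0],[0,0,0,0,0,0]]' | egrep 'pos|force: \[|opening'|tr '\n' ' ';echo; done
```

```text
tool_pos: [0.6509, 0.093, 0.2652] contact_force: [-0.0, 0.3, -0.8] opening: 0.0154 
tool_pos: [0.6509, 0.093, 0.2612] contact_force: [1.2, 0.8, -1.4] opening: 0.0146 
tool_pos: [0.6509, 0.093, 0.2572] contact_force: [-0.4, 0.4, -0.5] opening: 0.0148 
tool_pos: [0.6509, 0.093, 0.2532] contact_force: [-0.5, -0.2, -0.3] opening: 0.0146 
tool_pos: [0.6509, 0.093, 0.2492] contact_force: [0.3, 0.3, -1.4] opening: 0.015 
tool_pos: [0.6509, 0.093, 0.2452] contact_force: [0.1, -0.7, -0.7] opening: 0.0148 
tool_pos: [0.6509, 0.093, 0.2412] contact_force: [-0.1, -0.7, -0.4] opening: 0.0151
```

```bash
for i in 1 2 3 4 5 6; do python3 drive.py '[[0,0,0.001,0,0,0],[0,0,0,0,0,0]]' | egrep 'pos|force: \[|opening'|tr '\n' ' ';echo; done
```

```text
tool_pos: [0.651, 0.093, 0.2405] contact_force: [0.4, 0.5, 0.3] opening: 0.0152 
tool_pos: [0.651, 0.093, 0.2396] contact_force: [-0.3, -0.4, -0.7] opening: 0.015 
tool_pos: [0.6511, 0.093, 0.2389] contact_force: [0.8, 0.2, 0.4] opening: 0.0148 
tool_pos: [0.6511, 0.093, 0.2388] contact_force: [-2.9, -0.6, 5.5] opening: 0.0153 
tool_pos: [0.6511, 0.0931, 0.2387] contact_force: [-4.5, -0.0, 10.6] opening: 0.0148 
tool_pos: [0.6511, 0.0932, 0.2386] contact_force: [-5.9, 0.3, 15.6] opening: 0.0149
```

The pin is home: the head seated at z=0.2388, where 0.239 was expected, and the force then rose to 15 N. I release, lift and look.

```bash
python3 drive.py '[[0,0,-0.002,0,0,0],[0,0,0,0,0,0],[0,0,0,0,0,0],[0,0,0,0,0,0]]' 0.045 30;  python3 drive.py '[[0,0,-0.01,0,0,0],[0,0,-0.02,0,0,0],[0,0,-0.03,0,0,0],[0,0,-0.03,0,0,0],[0,0,0,0,0,0],[0,0,0,0,0,0]]' 0.092 30
python3 go.py 0.5964 0.0997 0.202 3.0195
python3 - <<'E'
from h import *
a=read_camera("scene")["image"][165:245,270:370]
cv2.imwrite("pics/p4.png",cv2.resize(a,None,fx=6,fy=6,interpolation=cv2.INTER_CUBIC)[:,:,::-1])
E
```

```text
time: 14.62
tool_pos: [0.651, 0.093, 0.2373]
tool_rot: [3.142, -0.0, 3.019]
contact_force: [-0.6, -0.0, -0.3]
opening: 0.0375
grip_force: 0.0
time: 15.12
tool_pos: [0.6514, 0.093, 0.3305]
tool_rot: [3.141, 0.005, 3.019]
contact_force: [1.1, -0.4, -0.1]
opening: 0.077
grip_force: 0.0
tool delta [ 0.056  -0.0002  0.1282] pos [0.6514 0.093  0.3305]
rotvec [ 0.0008  0.0049 -0.0007]
F [ 1.1 -0.4 -0.1] open 0.077 grip 0.0 t 15.1167
```

View pics/p4.png

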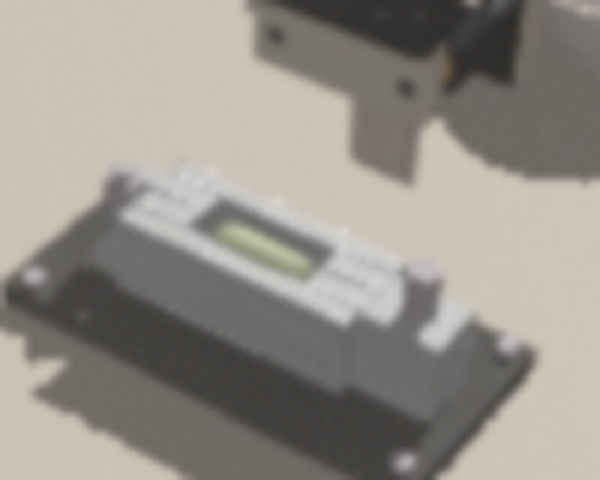

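The pin stands upright at crop (424,290) with its head on the tongue, the halves are shut and the stone is inside. Next I straddle both halves.

```bash
python3 drive.py '[[0.019,0,0,0,0,0],[0.019,0,0,0,0,0],[0.018,0,0,0,0,0],[0,0,0.02,0,0,0],[0,0,0.025,0,0,0],[0,0,0,0,0,0],[0,0,0,0,0,0]]' 0.092 30;  python3 drive.py '[[0,0,0.02,0,0,0],[0,0,0.02,0,0,0],[0,0,0.02,0,0,0],[0,0,0.015,0,0,0],[0,0,0.008,0,0,0],[0,0,0,0,0,0],[0,0,0,0,0,0]]' 0.092 30
python3 go.py 0.5964 0.0997 0.202 3.0195
```

```text
time: 15.75
tool_pos: [0.5949, 0.0998, 0.2808]
tool_rot: [-3.141, -0.005, 3.019]
contact_force: [0.3, 0.5, 0.7]
opening: 0.0922
grip_force: 0.0
time: 16.33
tool_pos: [0.5959, 0.0998, 0.2004]
tool_rot: [3.141, 0.001, 3.019]
contact_force: [0.3, -0.2, 0.8]
opening: 0.0916
grip_force: 0.0
tool delta [-0.0005 -0.0001 -0.0016] pos [0.5959 0.0998 0.2004]
rotvec [ 0.0002  0.0007 -0.0008]
F [ 0.3 -0.2  0.8] open 0.0916 grip 0.0 t 16.3333
```

```bash
python3 drive.py '[[0,0,0,0,0,0],[0,0,0,0,0,0],[0,0,0,0,0,0],[0,0,0,0,0,0],[0,0,0,0,0,0],[0,0,0,0,0,0],[0,0,0,0,0,0]]' 0 45; python3 drive.py '[[0,0,0,0,0,0],[0,0,0,0,0,0]]'
python3 - <<'E'
from h import *
a=read_camera("scene")["image"][145:255,250:390]
cv2.imwrite("pics/p5.png",cv2.resize(a,None,fx=5,fy=5,interpolation=cv2.INTER_CUBIC)[:,:,::-1])
E
```

```text
time: 16.92
tool_pos: [0.5955, 0.0999, 0.1999]
tool_rot: [3.141, 0.0, 3.019]
contact_force: [-0.7, 0.9, 1.2]
opening: 0.0515
grip_force: 45.0
time: 17.08
tool_pos: [0.5955, 0.0999, 0.1999]
tool_rot: [3.141, 0.0, 3.018]
contact_force: [0.1, 0.5, 1.5]
opening: 0.0517
grip_force: 45.0
```

View pics/p5.png

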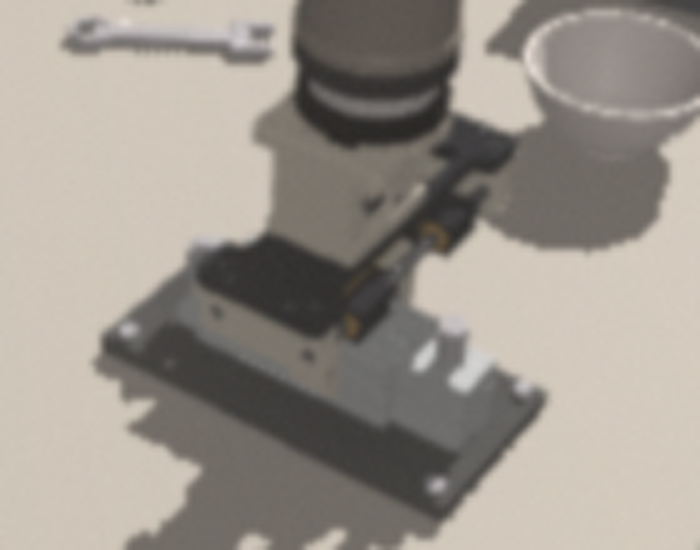

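The gripper straddles both halves at a 52 mm opening with 45 N. The pin is still seated at crop (455,340), and the bowl and wrench haven't moved.

```bash
python3 -c "
from cell import robot, order, read_camera
print(order.hand_in())"
```

```text
the job is handed in; nothing more can be done
None
```

The jig is shut around the stone, the pin is fully home through both holes, and the gripper is holding both halves together at 45 N; the job was handed in at about 17 s.

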